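# Load the bead carousel and hold its index plunger out

## Task

In the bead painter's workshop, take the stick with the blue bead out of the dark wooden stand, push its pin fully down into the empty vial on the drying carousel and let go of it. Only when it is in, pull the carousel's red index-plunger knob straight up against its spring as far as it goes, and finish while still gripping and holding it there, clear of its seat hole, so that the painter can turn the disc. Leave the two loaded sticks, the paint jar and the mug alone.

Things in the scene. Friction and masses are not known exactly. Their poses are not given: they have to be found in the camera images.
- stick_grip (a point): upright 107 mm bead stick: 7 mm steel pin 65 mm long, above it a 14 mm cork sleeve 26 mm long, on top an 18 mm blue bead. This point is the middle of the cork sleeve, 78 mm above the pin's foot and 29 mm below the top of the bead; z points up the stick. Loose, 18 to 35 g. It starts upright in the stand: take it by the cork and lift it at least 40 mm
- stick_foot (a point): centre of the foot of the blue-bead stick's pin; z points up the stick
- stand: dark wooden block 70 x 70 x 50 mm, fixed, with one 9.5 mm hole 40 mm deep in the middle of its top, where the blue-bead stick starts; origin at the centre of its underside, on the table
- carousel: fixed drying carousel: grey foot, pale wooden disc 200 mm across, its top 40 mm above the table; the disc is locked. Origin on the table at the disc's centre, z up. Three white vials stand 55 mm from the centre: the empty one along +x, loaded ones 120 degrees to either side. The index plunger is 88 mm out along -x, on a dark steel bracket 74 mm high, post outside the rim
- vial_floor (a point): centre of the inner floor of the empty white vial, 41 mm above the table; the pin's foot rests here when fully home (cork then 24 mm above the vial's rim)
- vial_mouth (a point): centre of the empty vial's mouth, 82 mm above the table, 41 mm above its floor. The bore is 11 mm; the lip flares to 19 mm over the top 10 mm. Outside 16 mm, 24 mm at the lip
- plunger (a joint): index plunger's travel in m: 0 = pin seated (10 mm deep in the disc), 0.010 = pin level with the disc's top, 0.016 = fully back against its stop. The spring pushes it down again with about 5 N at the seat and 11 N fully back (400 N/m); it does not latch
- plunger_grip (a point): middle of the red knob: upright cylinder 24 mm wide, 30 mm tall, this point 105 mm above the table when seated; it rises with the plunger. Below: fixed 20 mm collar, and a bracket bar 34 mm wide, its top 31 mm under this point. Loaded sticks (148 mm high) stand 60 mm inwards and 48 mm to either side: best gripped along the carousel's y axis
- loaded_a_grip (a point): upright 107 mm bead stick: 7 mm steel pin 65 mm long, above it a 14 mm cork sleeve 26 mm long, on top an 18 mm yellow bead, already standing in a vial of the carousel; leave it there. This point is the middle of its cork
- loaded_b_grip (a point): upright 107 mm bead stick: 7 mm steel pin 65 mm long, above it a 14 mm cork sleeve 26 mm long, on top an 18 mm green bead, already standing in a vial of the carousel; leave it there. This point is the middle of its cork
- jar_center (a point): closed red paint jar, 56 mm in diameter, 65 mm tall, loose on the table; this point is its centre. Leave alone
- mug_center (a point): white mug, 80 mm in diameter, 95 mm tall, loose on the table; this point is its centre. Leave alone
Things that resemble listed ones, but are neither listed nor needed, are in the scene too. What is shaped like the part that bears stick_grip but pink or turquoise is not meant.

How it is judged:
By the outcome, as a careful person would: the job done as asked, in the order asked, and still so for the second after the job is handed in, while the arm keeps its last pose, push and grip.
It also fails if it takes over 54 s, if anything falls off the work surface, if the arm or the gripper's body presses on something with over 40 N, if the wrist force passes 120 N, or if a joint passes its speed limit or range.

## Robot

A 6-joint arm with a two-finger parallel gripper is mounted at the origin on the work surface. World frame = base frame: x ahead of the robot, y to its left, z up, the work surface at z = 0. Lengths are in m, angles in degrees, forces in N, time in s.
With the tool pointing down it reaches from about 0.4 to 0.825 m from the base axis. Payload 7 kg.
Tool frame: the origin (TCP) lies at the very end of the fingers, on their centre line; the grasp point (between the pads) lies 19 mm behind it; z points along the fingers, y is the direction in which the jaws open and shut (so a half turn about z gives the same grasp; the last joint's range is limited). The gripper opens to 88 mm and grips with 3 to 60 N. Pads are 19 mm wide; open, the fingers measure 130 mm over their backs; the gripper's body (78 mm by 193 mm) begins 47 mm behind the grasp point.
Start: joints at [-55.227, 20.546, 0.682, 0, -70.136, -16.507], TCP at [0.212, -0.641, 0.227] pointing down, gripper open.
Joint ranges: [-176.03, 176.03], [-82.01, 121.73], [-58.28, 71.71], [-173.87, 95.51], [-174.79, -0.11], [-173.66, 173.66]. Speed limits (degrees/s): [136.94, 136.94, 172.46, 180, 180, 180].

## Interface

Orientations are given as [roll, pitch, yaw] about the fixed x, y, z axes, in that order (R = Rz(yaw) Ry(pitch) Rx(roll)).
In Python, from plant import telemetry, optics, ctrl gives the robot as it stands.
- The arm moves only by the tool servo_tool, never from a script. Its argument "rows" is a list of rows, each a list of 3 entries, a list of its own where there are three numbers: the shift along the tool's x, y, z in m, then the turn, a rotation vector about the tool's x, y, z in units of 6 degrees (1.0 is 6 degrees), then the closure, from 0 (fully open) to 1 (shut). A call has 1 to 20 rows; each row shifts and turns the commanded pose from where the row before left it, along the tool's axes as they then stand; what a row does not reach is not made up. A row lasts 1/12 s, in which the tool goes at most 41.7 mm and 7.16 degrees, less where a joint would pass 70% of its speed; a pose out of reach is approached as far as the arm can. A call is refused whole if a number of a shift passes 0.0417 or a number of a turn 1, either way. A call with a gripper value outside its range is refused whole. The fingers move at their own pace and stop on an object; the grip force is fixed at half the most. Time passes only in rows, so rows that do not move let the fingers close. It gives the time, the measured TCP pose, the force and the opening at its end, in the units of the state.
- telemetry.get_obs(): the state, without advancing time (a new reading comes with each control period).
- optics.snapshot(name): name is "side" or "top" or "wrist"; returns the picture (420x560x3 uint8, red, green, blue); there is no depth.
- optics.camera_info(name): a dict with "mtx" (3x3 intrinsics, pixels), "rvec" (rotation vector, rad) and "tvec" (3), from world to camera coordinates, as OpenCV has them. Camera axes: x right, y down, z forward; pixel columns grow to the right and rows downward; lengths in m; the calibration is good to about 2 mm. The wrist camera is an equidistant fisheye: a pixel r from the principal point sees the ray r / f radians off the axis. A picture is of the moment at which its call begins: read the wrist's pose just before it. camera_info takes no time and is no camera call; for the wrist camera it gives the pose at the moment of the call.
- ctrl.close_job(): hands the job in, once; it reports no verdict.
The state is a dict: "clock": time; "joint_pos": joint angles; "qvel": joint speeds; "tau": joint torques, N m; "tool_pos": TCP position; "orientation": TCP orientation; "force": force on the tool from outside, world axes, zero at the start; "moment": the same for the moment, N m; "opening": finger opening in m.
Only numpy, scipy, OpenCV 4.12 (cv2) and the standard library are available. Lean on these libraries where they do the work, as an engineer would, in place of code of your own. Each camera call takes 0.05 s, during which the arm holds its last target.

## Working session

There is one attempt and no reset: what is moved stays moved. The work goes in short steps, Python scripts to look and compute and a tool call to move; the robot and the scene stay as the last step left them, time stands still between calls to the robot, and variables do not carry over. Pictures are saved under pics/ and viewed, and the job is handed in when it is done.

Besides the shell and the picture viewer there is one more tool, called by a JSON object that holds its "op" and its "data". servo_tool: Moves the arm, as the interface text tells. Its arguments: {"type":"object","properties":{"rows":{"type":"array"}},"required":["rows"]}

```bash
mkdir -p pics; ls; python3 - <<'E'
from plant import telemetry, optics, ctrl
import cv2
print(telemetry.get_obs())
for n in ["side","top","wrist"]:
    ci=optics.camera_info(n); print(n,ci)
    im=optics.snapshot(n); cv2.imwrite(f"pics/{n}0.png",im[:,:,::-1])
E
```

```text
pics
{'clock': 0.0, 'joint_pos': array([-5.52287177e+01,  2.05918305e+01,  6.32841880e-01, -2.01781224e-02,
       -7.01355731e+01, -1.65080333e+01]), 'qvel': array([-0.0033469 ,  0.00374002,  0.01313027, -0.01012137, -0.05291098,
       -0.02315904]), 'tau': array([-3.17897517e-03, -5.82707369e+01,  2.93047482e+01,  6.99747518e+00,
        6.70576832e-03, -1.83539669e-04]), 'tool_pos': array([ 0.21136332, -0.64053095,  0.22561096]), 'orientation': array([ 1.79903946e+02, -8.68562681e-03, -1.61743616e+02]), 'force': array([ 0.07786668, -0.24705051,  0.05330834]), 'moment': array([-0.02131148,  0.01539969, -0.03113863]), 'opening': 0.08804761339129873}
side {'mtx': array([[545.2687635 ,   0.        , 276.50578009],
       [  0.        , 545.2687635 , 203.61893452],
       [  0.        ,   0.        ,   1.        ]]), 'rvec': array([ 0.6536233 , -2.54087953,  1.23253912]), 'tvec': array([0.51079598, 0.31397227, 0.73373573])}
top {'mtx': array([[487.09381108,   0.        , 267.57719329],
       [  0.        , 487.09381108, 201.39747608],
       [  0.        ,   0.        ,   1.        ]]), 'rvec': array([ 2.14745631, -2.1047354 ,  0.2065595 ]), 'tvec': array([-0.11035723,  0.61832754,  0.89924329])}
wrist {'mtx': array([[325.1922621 ,   0.        , 281.90005771],
       [  0.        , 325.1922621 , 206.74198385],
       [  0.        ,   0.        ,   1.        ]]), 'rvec': array([-1.72708673, -2.38596834, -0.36268351]), 'tvec': array([ 0.67468373, -0.03836988,  0.38989524])}
```

View pics/side0.png

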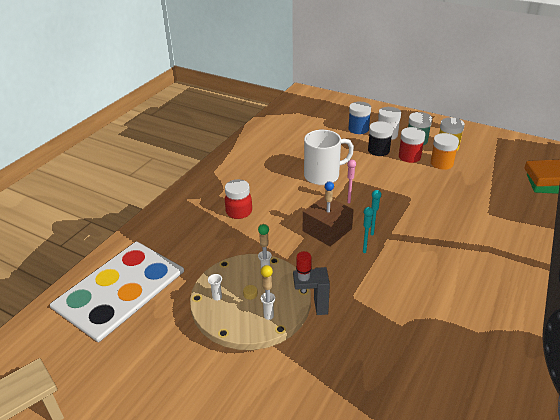

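View pics/top0.png

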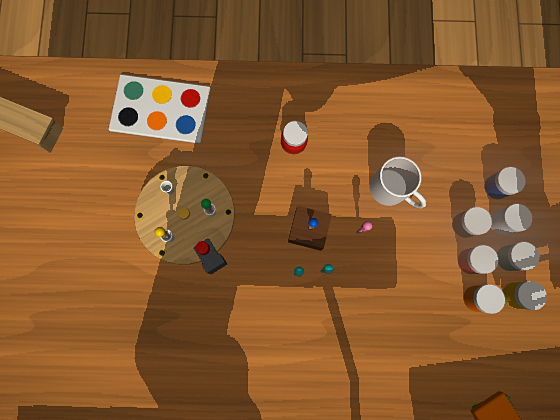

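View pics/wrist0.png

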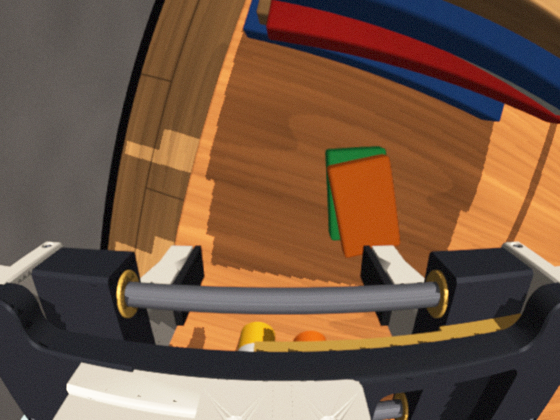

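Side: the blue bead is at (329,187) in the dark stand, with pink (351,165) and turquoise (376,195), (368,213) sticks beside it. The empty vial is at (215,282), yellow at (267,271), green at (264,230) and the red knob at (304,262). In the top view the blue bead is at (313,223), the empty vial at (166,187) and the knob at (203,247). The wrist camera sees only tools and books. The crops below are to check the choice.

```bash
python3 - <<'E'
import cv2
t=cv2.imread("pics/top0.png"); s=cv2.imread("pics/side0.png")
def crop(im,x0,y0,w,h,k,n): cv2.imwrite(n,cv2.resize(im[y0:y0+h,x0:x0+w],None,fx=k,fy=k,interpolation=cv2.INTER_CUBIC))
crop(t,125,155,120,125,5,"pics/tc1.png"); crop(t,280,190,100,95,6,"pics/tc2.png")
crop(s,185,215,150,140,5,"pics/sc1.png") if False else crop(s,185,215,150,140,4,"pics/sc1.png")
crop(s,295,150,100,110,5,"pics/sc2.png")
E
```

```text
(no output)
```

View pics/tc1.png

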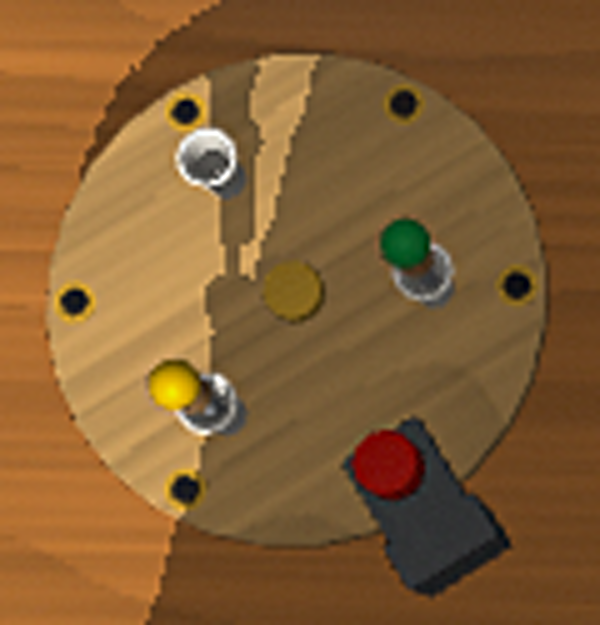

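View pics/tc2.png

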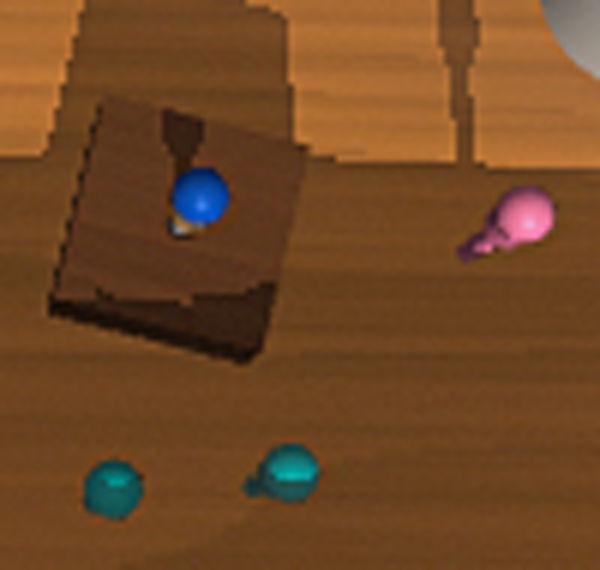

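View pics/sc1.png

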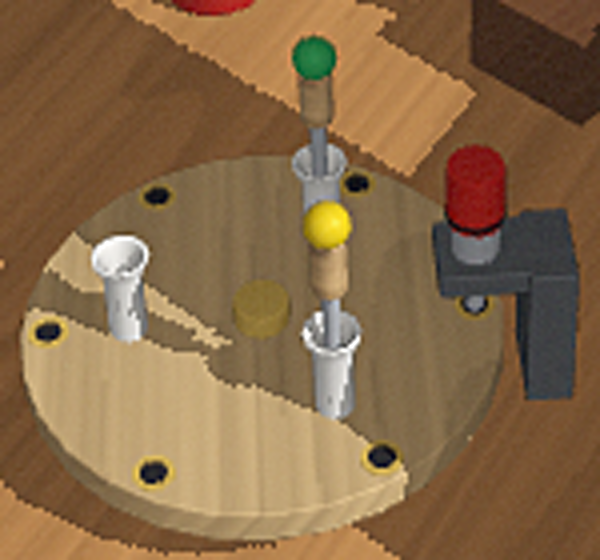

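View pics/sc2.png

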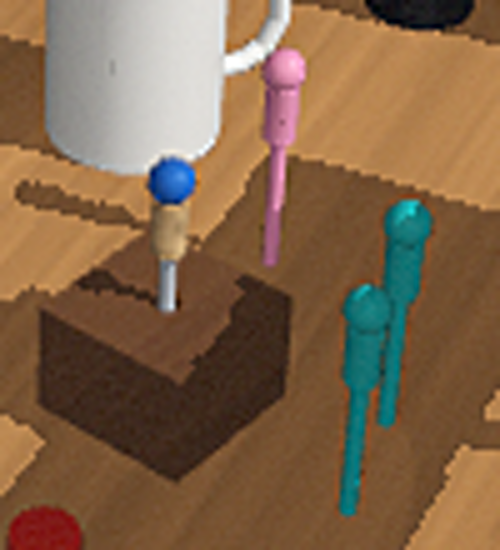

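```bash
cat > h.py <<'E'
import numpy as np, cv2
from plant import telemetry, optics, ctrl
def cam(n):
    c=optics.camera_info(n); R=cv2.Rodrigues(c["rvec"])[0]; return c["mtx"],R,c["tvec"]
def ray(n,p,c=None):
    K,R,t=c or cam(n)
    d=np.linalg.inv(K)@[p[0],p[1],1]
    if n=="wrist":
        v=np.array(d[:2]); r=np.linalg.norm(v); d=np.r_[v/r*np.sin(r),np.cos(r)] if r>0 else np.array([0,0,1.])
    d=R.T@d; return -R.T@t, d/np.linalg.norm(d)
def atz(n,p,z,c=None):
    o,d=ray(n,p,c); return o+d*(z-o[2])/d[2]
def tri(rays):
    A=sum(np.eye(3)-np.outer(d,d) for o,d in rays); b=sum((np.eye(3)-np.outer(d,d))@o for o,d in rays)
    return np.linalg.solve(A,b)
def proj(n,X,c=None):
    K,R,t=c or cam(n); q=R@np.asarray(X,float)+t
    if n=="wrist":
        th=np.arctan2(np.hypot(q[0],q[1]),q[2]); v=q[:2]/np.hypot(q[0],q[1])*th
    else: v=q[:2]/q[2]
    return np.array([K[0,0]*v[0]+K[0,2],K[1,1]*v[1]+K[1,2]])
E
python3 - <<'E'
from h import *
np.set_printoptions(precision=4,suppress=True)
P={"blue":((312.9,222.4),(329,185.7),.108),"yellow":((159.4,231.6),(266.4,270.9),.139),"green":((205.8,203.2),(263.1,229.1),.139),
"vial":((165.8,186.2),(214.6,279.1),.082),"knobtop":((202.6,246.6),(303.7,253.8),.120)}
B={}
for k,(a,b,z) in P.items():
    X=tri([ray("top",a),ray("side",b)]); m=(atz("top",a,z)+atz("side",b,z))/2
    print(k,X,atz("top",a,z)[:2],atz("side",b,z)[:2]); B[k]=m
# carousel
c=(B["vial"]+B["yellow"]+B["green"])[:2]/3
for k in P: d=B[k][:2]-c; print(k,np.hypot(*d)*1e3,np.degrees(np.arctan2(d[1],d[0])))
print(c)
# disc rim centre top view : crop ellipse extents x 48..546,y 52..547
u=((48+546)/2+.5)/5+124.5,((52+547)/2+.5)/5+154.5
print(atz("top",u,.04))
E
```

```text
blue [ 0.5738 -0.1823  0.106 ] [ 0.5733 -0.1822] [ 0.573  -0.1797]
yellow [0.5471 0.0937 0.1375] [0.5466 0.0933] [0.5467 0.0951]
green [0.6002 0.0137 0.1366] [0.5996 0.0133] [0.599 0.016]
vial [0.6425 0.0994 0.079 ] [0.6416 0.0987] [0.6408 0.1017]
knobtop [0.5238 0.0182 0.1197] [0.5233 0.018 ] [0.5242 0.0186]
blue 251.65847138901736 -95.15478662076296
yellow 54.84969260115438 153.45659569345364
green 55.133848183914424 -86.29295507927162
vial 54.78401983572783 33.839513921148
knobtop 88.42200575457976 -144.47601113575527
[0.5957 0.0697]
[0.5939 0.0679 0.04  ]
```

```bash
python3 - <<'E'
from h import *
np.set_printoptions(precision=4,suppress=True)
P={"pink":((367,225.5),(351.6,163.6)),"t1":((298.4,271),(367.8,210.6)),"t2":((327.9,268.3),(376.2,194))}
a=np.radians(124); b=np.array([.573,-.181])
for k,(p,q) in P.items():
    X=tri([ray("top",p),ray("side",q)]); d=X[:2]-b
    print(k,X,"along jaw",d@[np.cos(a),np.sin(a)],"across",d@[-np.sin(a),np.cos(a)])
# stand corners top face crop2
for c in [(100,97),(307,148),(270,287),(62,300)]:
    p=((c[0]+.5)/6+279.5,(c[1]+.5)/6+189.5); print(atz("top",p,.05))
E
```

```text
pink [ 0.5715 -0.2849  0.0957] along jaw -0.08526264351633142 across 0.059314313496584836
t1 [ 0.4848 -0.1566  0.0977] along jaw 0.06955258670544814 across 0.05951573369787387
t2 [ 0.4904 -0.2111  0.0967] along jaw 0.021234023802965487 across 0.08529465559843369
[ 0.6144 -0.1549  0.05  ]
[ 0.5988 -0.2233  0.05  ]
[ 0.5526 -0.211   0.05  ]
[ 0.5469 -0.1431  0.05  ]
```

{"op": "servo_tool", "data": {"rows": [[[0,0,0],[0,0,-0.87],0.4],[[0,0,0],[0,0,-0.87],0.4],[[0,0,0],[0,0,-0.87],0.4],[[-0.0349,0.0112,0.0016],[0,0,0],0.4],[[-0.0349,0.0112,0.0016],[0,0,0],0.4],[[-0.0349,0.0112,0.0016],[0,0,0],0.4],[[-0.0349,0.0112,0.0016],[0,0,0],0.4],[[-0.0349,0.0112,0.0016],[0,0,0],0.4],[[-0.0349,0.0112,0.0016],[0,0,0],0.4],[[-0.0349,0.0112,0.0016],[0,0,0],0.4],[[-0.0349,0.0112,0.0016],[0,0,0],0.4],[[-0.0349,0.0112,0.0016],[0,0,0],0.4],[[-0.0349,0.0112,0.0016],[0,0,0],0.4],[[-0.0349,0.0112,0.0016],[0,0,0],0.4],[[-0.0349,0.0112,0.0016],[0,0,0],0.4],[[-0.0349,0.0112,0.0016],[0,0,0],0.4],[[-0.0349,0.0112,0.0016],[0,0,0],0.4],[[-0.0349,0.0112,0.0016],[0,0,0],0.4],[[-0.0349,0.0112,0.0016],[0,0,0],0.4],[[0,0,0],[0,0,0],0.4]]}}

```text
clock: 1.82
tool_pos: [0.578, -0.1765, 0.2001]
orientation: [180.0, 0.0, -145.9]
force: [0.1, -0.6, 0.4]
opening: 0.0531
```

```bash
cat > look.py <<'E'
import sys
from h import *
np.set_printoptions(precision=4,suppress=True)
o=telemetry.get_obs(); print(o["clock"],o["tool_pos"],o["orientation"],o["opening"],o["force"])
tag=sys.argv[1]
for n in sys.argv[2:]:
    c=cam(n); im=optics.snapshot(n); cv2.imwrite(f"pics/{n}{tag}.png",im[:,:,::-1])
    if n=="wrist": np.savez(f"w{tag}.npz",K=c[0],R=c[1],t=c[2],tcp=o["tool_pos"])
E
python3 look.py 1 wrist
```

```text
1.8167 [ 0.578  -0.1765  0.2001] [ 179.9908    0.0171 -145.8649] 0.053074859590100186 [ 0.132  -0.5834  0.414 ]
```

View pics/wrist1.png

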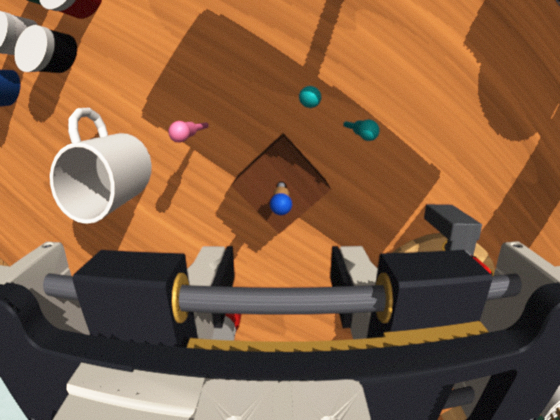

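The blue bead is at (281,203) over the stand hole, between the fingers, with its steel pin towards (282,185).

```bash
python3 - <<'E'
from h import *
np.set_printoptions(precision=4,suppress=True)
im=cv2.imread("pics/wrist1.png"); 
b=im[...,0].astype(int);r=im[...,2].astype(int)
m=((b-r>70)&(b>90)); m[:170]=0;m[230:]=0;m[:,:250]=0;m[:,310:]=0
ys,xs=np.nonzero(m); print(len(xs),xs.mean(),ys.mean(),xs.min(),xs.max(),ys.min(),ys.max())
w=np.load("w1.npz"); c=(w["K"],w["R"],w["t"])
p=((xs.min()+xs.max())/2,(ys.min()+ys.max())/2)
print(p,atz("wrist",p,.108,c))
print(tri([ray("wrist",p,c),ray("top",(312.9,222.4)),ray("side",(329,185.7))]))
cv2.imwrite("pics/wc1.png",cv2.resize(im[110:270,210:350],None,fx=4,fy=3.7))
E
```

```text
337 280.87240356083083 203.459940652819 271 291 194 213
(np.float64(281.0), np.float64(203.5)) [ 0.5747 -0.1805  0.108 ]
[ 0.5739 -0.1813  0.1073]
```

View pics/wc1.png

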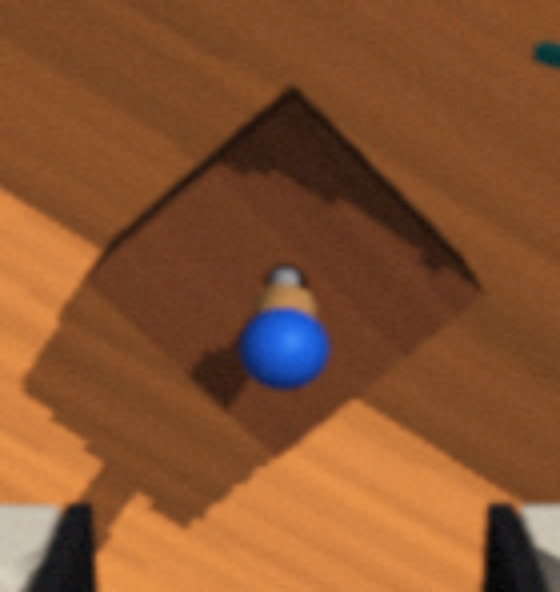

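{"op": "servo_tool", "data": {"rows": [[[0.0058,-0.0015,0.01],[0,0,0],0.5],[[0,0,0.02],[0,0,0],0.5],[[0,0,0.022],[0,0,0],0.5],[[0,0,0.022],[0,0,0],0.5],[[0,0,0.022],[0,0,0],0.5],[[0,0,0.015],[0,0,0],0.5],[[0,0,0.012],[0,0,0],0.5],[[0,0,0.008],[0,0,0],0.5],[[0,0,0],[0,0,0],0.5],[[0,0,0],[0,0,0],0.5]]}}

```text
clock: 2.7
tool_pos: [0.5701, -0.186, 0.0698]
orientation: [180.0, -0.0, -146.1]
force: [0.1, -0.8, 0.5]
opening: 0.0436
```

```bash
python3 look.py 2 wrist side
```

```text
2.7 [ 0.5701 -0.186   0.0698] [ 179.9793   -0.0426 -146.1306] 0.04355271024876486 [ 0.0734 -0.7862  0.5167]
```

View pics/wrist2.png

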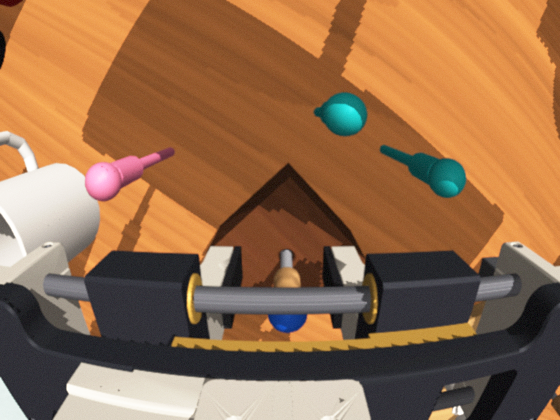

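View pics/side2.png

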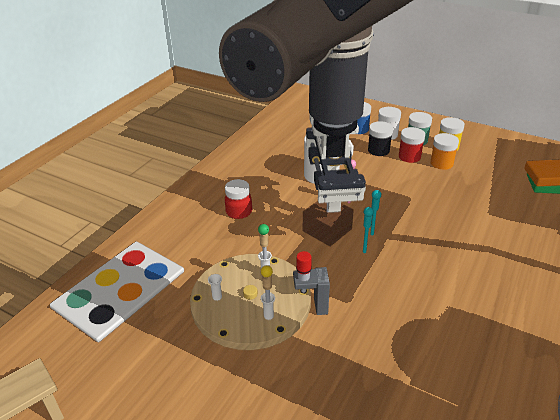

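{"op": "servo_tool", "data": {"rows": [[[-0.006,0.002,0],[0,0,0],0.5],[[0,0,0],[0,0,0],0.5],[[0,0,0],[0,0,0],0.5]]}}

```text
clock: 3.05
tool_pos: [0.5754, -0.1798, 0.0706]
orientation: [-180.0, 0.1, -146.0]
force: [-0.2, -0.0, 0.5]
opening: 0.0439
```

{"op": "servo_tool", "data": {"rows": [[[0,0,0],[0,0,0],0.7],[[0,0,0],[0,0,0],0.85],[[0,0,0],[0,0,0],1],[[0,0,0],[0,0,0],1],[[0,0,0],[0,0,0],1],[[0,0,0],[0,0,0],1],[[0,0,0],[0,0,0],1],[[0,0,0],[0,0,0],1]]}}

```text
clock: 3.72
tool_pos: [0.5747, -0.1801, 0.0699]
orientation: [180.0, -0.0, -146.1]
force: [0.6, -1.1, 0.5]
opening: 0.0158
```

```bash
python3 look.py 3 wrist
```

```text
3.7167 [ 0.5747 -0.1801  0.0699] [ 179.9956   -0.0044 -146.077 ] 0.015778255517526124 [ 0.6479 -1.1237  0.5261]
```

View pics/wrist3.png

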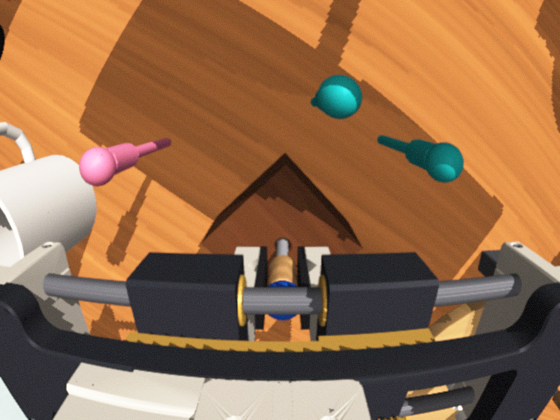

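{"op": "servo_tool", "data": {"rows": [[[0,0,0],[0,0,0],1],[[0,0,0],[0,0,0],1],[[0,0,-0.006],[0,0,0],1],[[0,0,-0.012],[0,0,0],1],[[0,0,-0.016],[0,0,0],1],[[0,0,-0.016],[0,0,0],1],[[0,0,-0.02],[0,0,0],1],[[0,0,-0.02],[0,0,0],1],[[0,0,-0.02],[0,0,0],1],[[0,0,-0.02],[0,0,0],1],[[0,0,-0.02],[0,0,0],1],[[0,0,-0.015],[0,0,0],1],[[0,0,0],[0,0,0],1],[[0,0,0],[0,0,0],1],[[0,0,0],[0,0,0],1]]}}

```text
clock: 5.02
tool_pos: [0.5743, -0.1799, 0.2346]
orientation: [180.0, -0.0, -146.1]
force: [0.7, -0.4, -1.4]
opening: 0.0158
```

```bash
python3 look.py 4 wrist side top
```

```text
5.0167 [ 0.5743 -0.1799  0.2346] [ 179.9652   -0.0106 -146.0802] 0.015827401410927644 [ 0.6614 -0.3573 -1.3914]
```

View pics/wrist4.png

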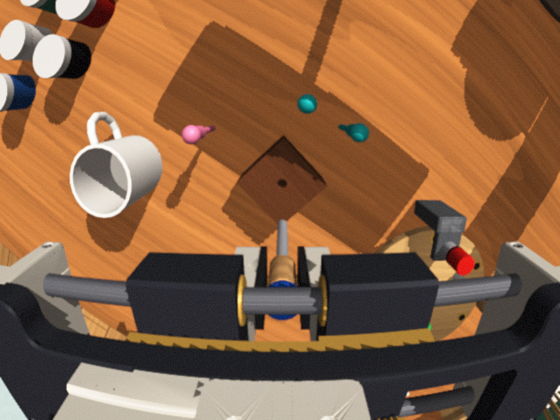

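View pics/side4.png

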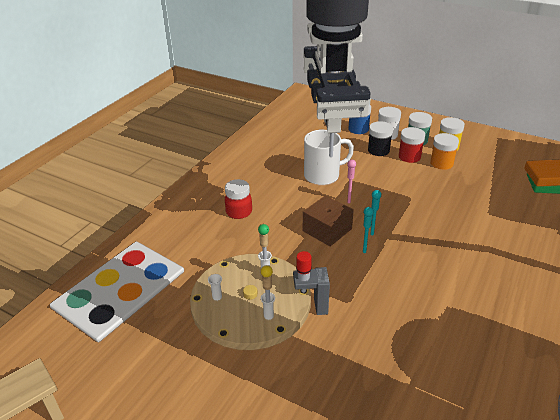

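The stick is held by the cork and the stand's hole is empty. The pin foot is at about (282,221) in the wrist picture. Next I check the stick's tilt and position in the hand.

```bash
python3 - <<'E'
from h import *
np.set_printoptions(precision=4,suppress=True)
w=np.load("w4.npz"); c=(w["K"],w["R"],w["t"]); t=w["tcp"]
for dz in (-.059,.0,.006,.039): print(dz,proj("wrist",t+[0,0,dz],c),proj("side",t+[0,0,dz]))
im=cv2.imread("pics/wrist4.png"); cv2.imwrite("pics/wc4.png",cv2.resize(im[200:330,230:340],None,fx=5,fy=4.5,interpolation=cv2.INTER_CUBIC))
im=cv2.imread("pics/side4.png"); cv2.imwrite("pics/sc4.png",cv2.resize(im[80:200,290:380],None,fx=5,fy=5,interpolation=cv2.INTER_CUBIC))
E
```

```text
-0.059 [283.0606 223.7831] [329.7732 154.9462]
0.0 [283.5679 261.6018] [331.0761 126.1251]
0.006 [283.6367 266.7802] [331.2142 123.0694]
0.039 [284.1015 302.0887] [331.9939 105.8239]
```

View pics/wc4.png

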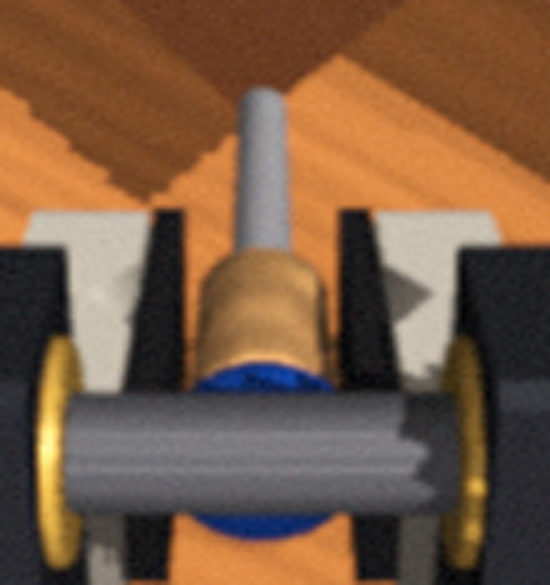

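View pics/sc4.png

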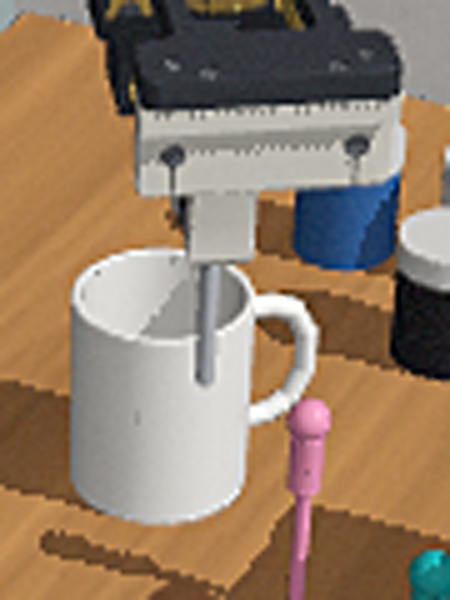

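{"op": "servo_tool", "data": {"rows": [[[-0.0106,0.0097,0],[0,0,0],1],[[-0.0213,0.0195,0],[0,0,0],1],[[-0.0213,0.0195,0],[0,0,0],1],[[-0.0213,0.0195,0],[0,0,0],1],[[-0.0213,0.0195,0],[0,0,0],1],[[-0.0213,0.0195,0],[0,0,0],1],[[-0.0213,0.0195,0],[0,0,0],1],[[-0.0213,0.0195,0],[0,0,0],1],[[-0.0213,0.0195,0],[0,0,0],1],[[-0.0213,0.0195,0],[0,0,0],1],[[-0.0109,0.0097,0],[0,0,0],1],[[0,0,0],[0,0,0],1],[[0,0,0],[0,0,0],1],[[0,0,0],[0,0,0],1],[[0,0,0],[0,0,0],1]]}}

```text
clock: 6.42
tool_pos: [0.6426, 0.0997, 0.2349]
orientation: [180.0, -0.0, -146.1]
force: [1.3, 0.7, -0.4]
opening: 0.0161
```

```bash
python3 look.py 5 wrist side
```

```text
6.4167 [0.6426 0.0997 0.2349] [ 179.9995   -0.023  -146.1254] 0.016146099663900414 [ 1.28    0.6989 -0.443 ]
```

View pics/wrist5.png

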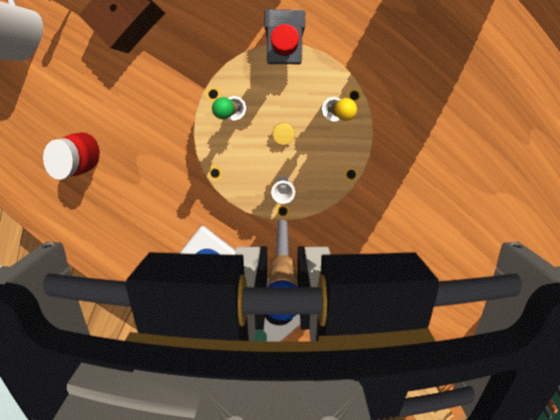

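View pics/side5.png

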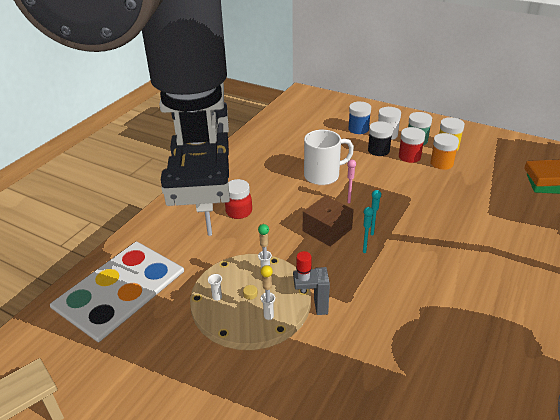

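The wrist view shows the carousel square on, with the empty vial at about (283,191), the knob at (285,39), and the pin foot at (283,222). I read the vial off an enlarged crop.

```bash
python3 - <<'E'
import cv2
im=cv2.imread("pics/wrist5.png")
cv2.imwrite("pics/wc5.png",cv2.resize(im[165:245,235:335],None,fx=7,fy=7,interpolation=cv2.INTER_CUBIC))
cv2.imwrite("pics/wk5.png",cv2.resize(im[0:80,235:335],None,fx=7,fy=7,interpolation=cv2.INTER_CUBIC))
E
```

```text
(no output)
```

View pics/wc5.png

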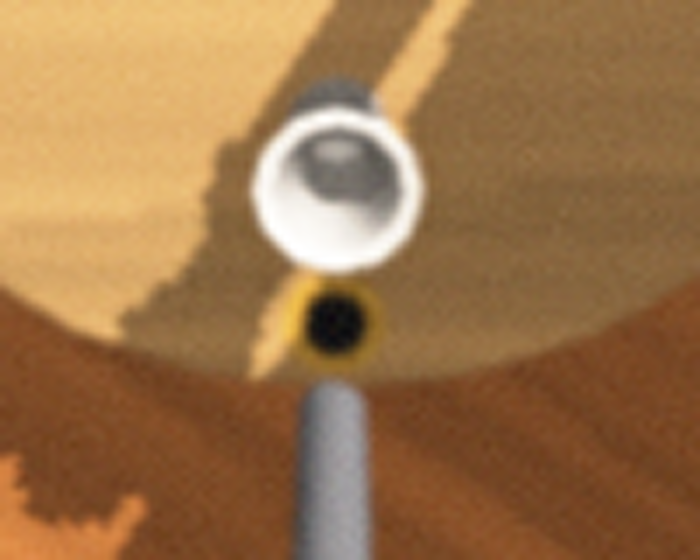

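View pics/wk5.png

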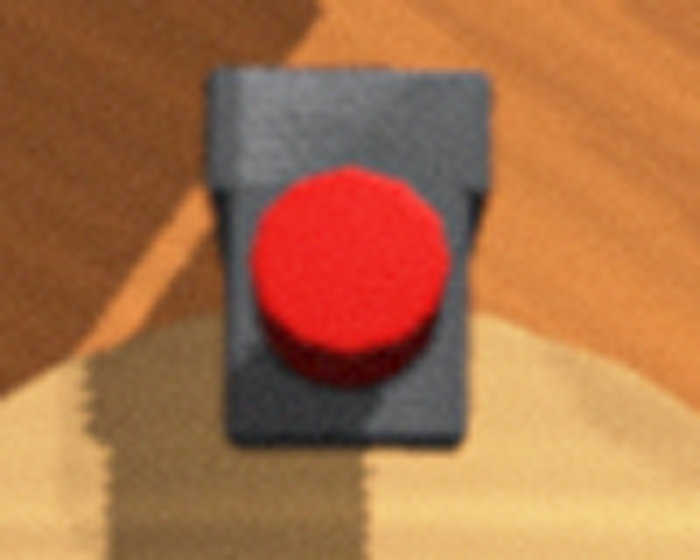

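```bash
python3 - <<'E'
from h import *
np.set_printoptions(precision=4,suppress=True)
w=np.load("w5.npz"); c=(w["K"],w["R"],w["t"]); t=w["tcp"]
f=lambda x,y,x0,y0:(x0+(x+.5)/7-.5,y0+(y+.5)/7-.5)
v=atz("wrist",f(338,188,235,165),.082,c); k=atz("wrist",f(349,261,235,0),.120,c)
y=np.radians(-146.1); tx=np.array([np.cos(y),np.sin(y)]); ty=np.array([np.sin(y),-np.cos(y)])
g=lambda d:(d@tx,d@ty)
print("vial",v,"d tool",g((v-t)[:2])); print("knob",k,"d",g((k-t)[:2]))
d=(v-k)[:2]; print(np.hypot(*d),np.degrees(np.arctan2(d[1],d[0])))
print("foot pred",proj("wrist",t+[0,0,-.059],c)," seen approx",f(334,405,235,165))
# foot apparent lateral
ft=atz("wrist",f(334,405,235,165),t[2]-.059,c); print("foot",ft,g((ft-t)[:2]))
E
```

```text
vial [0.6431 0.1003 0.082 ] d tool (np.float64(-0.0007490765208669996), np.float64(0.00016177399000498886))
knob [0.525  0.0224 0.12  ] d (np.float64(0.14070343410757438), np.float64(0.0014157778037585766))
0.1414580690121784 33.39207515975594
foot pred [283.0912 223.714 ]  seen approx (282.2857142857143, 222.42857142857144)
foot [0.6421 0.0987 0.1759] (np.float64(0.0009674431711019569), np.float64(-0.0005683954743668008))
```

{"op": "servo_tool", "data": {"rows": [[[-0.0014,0.0005,0.01],[0,0,0],1],[[0,0,0.015],[0,0,0],1],[[0,0,0.015],[0,0,0],1],[[0,0,0.015],[0,0,0],1],[[0,0,0.015],[0,0,0],1],[[0,0,0.01],[0,0,0],1],[[0,0,0],[0,0,0],1],[[0,0,0],[0,0,0],1],[[0,0,0],[0,0,0],1]]}}

```text
clock: 7.27
tool_pos: [0.6443, 0.1018, 0.1557]
orientation: [-180.0, 0.1, -146.1]
force: [-1.2, -0.3, 1.2]
opening: 0.0159
```

```bash
python3 look.py 6 wrist side top; python3 - <<'E'
import cv2
def c(n,x,y,w,h,k): cv2.imwrite(f"pics/{n}6c.png",cv2.resize(cv2.imread(f"pics/{n}6.png")[y:y+h,x:x+w],None,fx=k,fy=k,interpolation=cv2.INTER_CUBIC))
c("wrist",235,150,100,100,6); c("side",170,200,100,110,5); 
E
```

```text
7.2667 [0.6443 0.1018 0.1557] [-179.9697    0.0559 -146.0731] 0.015874629286126624 [-1.215  -0.2961  1.158 ]
```

View pics/wrist6c.png

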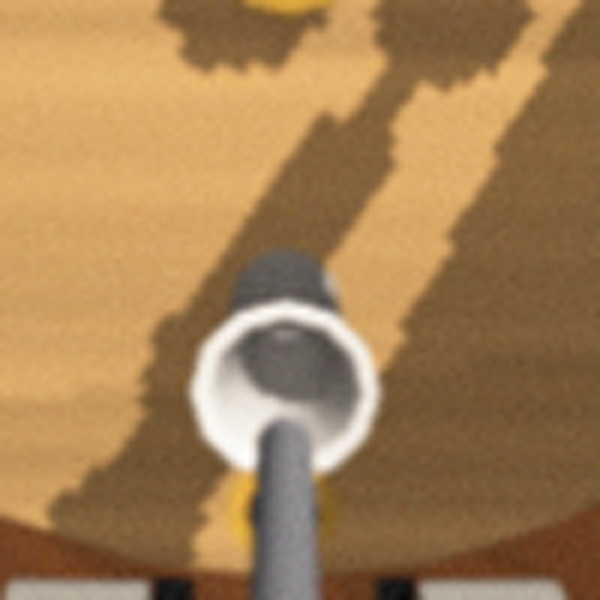

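View pics/side6c.png

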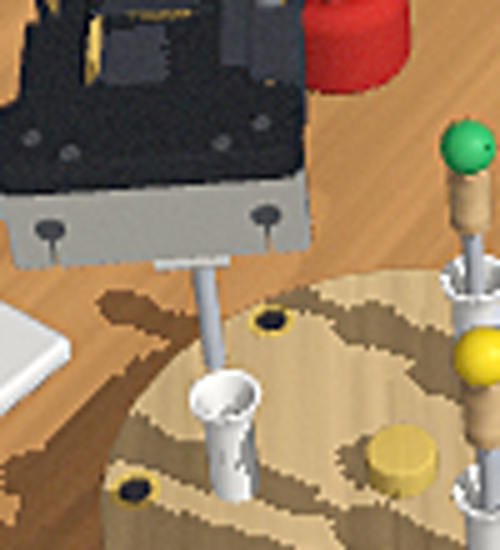

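```bash
python3 - <<'E'
from h import *
np.set_printoptions(precision=4,suppress=True)
w=np.load("w6.npz"); c=(w["K"],w["R"],w["t"]); t=w["tcp"]
f=lambda x,y,x0,y0:(x0+(x+.5)/6-.5,y0+(y+.5)/6-.5)
y=np.radians(-146.1); tx=np.array([np.cos(y),np.sin(y)]); ty=np.array([np.sin(y),-np.cos(y)])
g=lambda d:(d@tx,d@ty)
v=atz("wrist",f(286,388,235,150),.082,c)
print("vial",v,g((v-t)[:2]))
P=proj("wrist",t+[0,0,-.059],c); print("foot pred",(P+.5-[235,150])*6)
ft=atz("wrist",f(286,432,235,150),t[2]-.059,c); print("foot",ft,g((ft-t)[:2]), g((v-ft)[:2]))
# side: foot seen vs vial
s=lambda x,y:(170+(x+.5)/5-.5,200+(y+.5)/5-.5)
a=atz("side",s(215,372),t[2]-.059); b=atz("side",s(225,397),.082)
print("side foot",a,"vial",b,g((b-a)[:2]))
E
```

```text
vial [0.643  0.1001 0.082 ] (np.float64(0.0020390729043552594), np.float64(-0.0006129891587440407))
foot pred [291.8521 444.8264]
foot [0.6434 0.1004 0.0967] (np.float64(0.001544151495786984), np.float64(-0.0006302649033919992)) (np.float64(0.0004949214085682754), np.float64(1.7275744647958455e-05))
side foot [0.6406 0.1052 0.0967] vial [0.641  0.1015 0.082 ] (np.float64(0.0017557604234324684), np.float64(-0.003295228095157206))
```

```bash
python3 - <<'E'
import cv2
cv2.imwrite("pics/top6c.png",cv2.resize(cv2.imread("pics/top6.png")[150:250,120:240],None,fx=5,fy=5,interpolation=cv2.INTER_CUBIC))
cv2.imwrite("pics/side6d.png",cv2.resize(cv2.imread("pics/side6.png")[245:305,195:245],None,fx=10,fy=10,interpolation=cv2.INTER_CUBIC))
E
```

```text
(no output)
```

View pics/top6c.png

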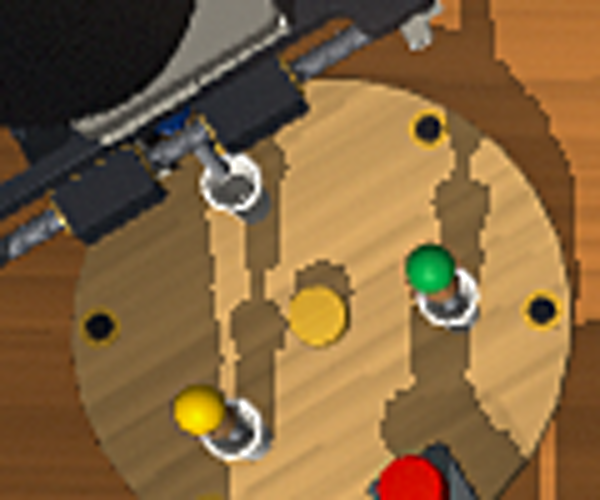

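View pics/side6d.png

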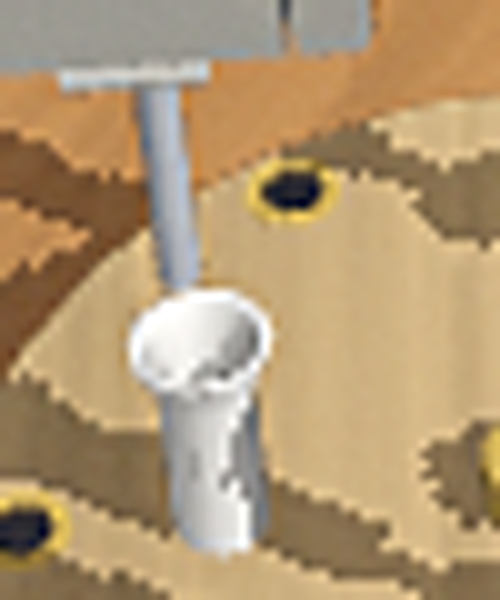

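```bash
python3 - <<'E'
from h import *
np.set_printoptions(precision=4,suppress=True)
w=np.load("w6.npz"); t=w["tcp"]
y=np.radians(-146.1); tx=np.array([np.cos(y),np.sin(y)]); ty=np.array([np.sin(y),-np.cos(y)])
g=lambda d:(d@tx,d@ty)
s=lambda x,y:(195+(x+.5)/10-.5,245+(y+.5)/10-.5)
for fy in (272,280):
  a=atz("side",s(178,fy),t[2]-.059); b=atz("side",s(200,342),.082); print("side",g((b-a)[:2]))
q=lambda x,y:(120+(x+.5)/5-.5,150+(y+.5)/5-.5)
a=atz("top",q(221,166),t[2]-.059); b=atz("top",q(231,184),.082); print("top",a,b,g((b-a)[:2]))
print("cam-tool",g((-w["R"].T@w["t"]-t)[:2]),(-w["R"].T@w["t"]-t)[2])
E
```

```text
side (np.float64(0.0021393123314625345), np.float64(0.0011817067494429222))
side (np.float64(0.0021119890590481196), np.float64(-0.0006016222409496982))
top [0.6449 0.0997 0.0967] [0.6412 0.0986 0.082 ] (np.float64(0.0036907977923037604), np.float64(0.001148165233690105))
cam-tool (np.float64(0.07954942963990379), np.float64(-0.0008911425485657954)) 0.15660136139736686
```

{"op": "servo_tool", "data": {"rows": [[[0.0018,0,0],[0,0,0],1],[[0,0,0.006],[0,0,0],1],[[0,0,0.006],[0,0,0],1],[[0,0,0.006],[0,0,0],1],[[0,0,0],[0,0,0],1],[[0,0,0],[0,0,0],1],[[0,0,0],[0,0,0],1]]}}

```text
clock: 8.0
tool_pos: [0.6423, 0.1008, 0.1368]
orientation: [-180.0, -0.0, -146.1]
force: [0.3, 0.3, 0.8]
opening: 0.0164
```

```bash
python3 look.py 7 wrist side top; python3 - <<'E'
import cv2
def c(n,x,y,w,h,k): return cv2.resize(cv2.imread(f"pics/{n}7.png")[y:y+h,x:x+w],None,fx=k,fy=k,interpolation=cv2.INTER_CUBIC)
import numpy as np
cv2.imwrite("pics/c7.png",np.hstack([c("wrist",258,180,50,60,8),c("side",195,245,48,60,8)]))
E
```

```text
8.0 [0.6423 0.1008 0.1368] [-179.9956   -0.0208 -146.0688] 0.01644637340827747 [0.2573 0.3244 0.8076]
```

View pics/c7.png

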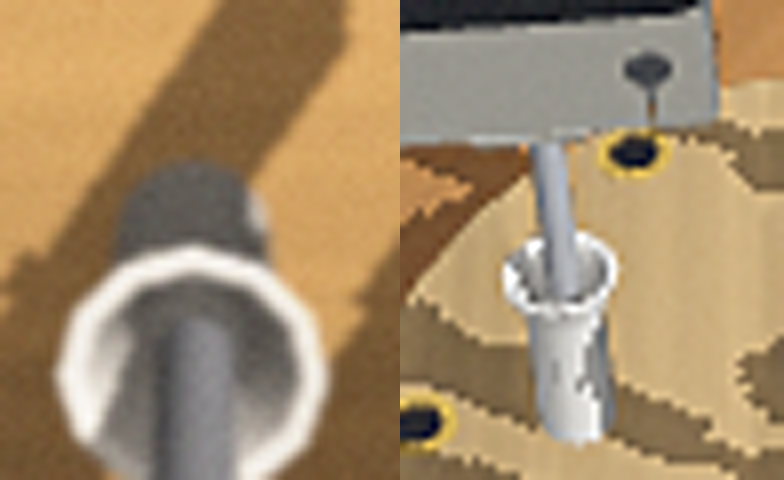

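The pin foot is inside the vial's flare, centred within about 1 mm in both crops. I lower it further and watch the force.

{"op": "servo_tool", "data": {"rows": [[[0,-0.0005,0.003],[0,0,0],1],[[0,0,0.004],[0,0,0],1],[[0,0,0.004],[0,0,0],1],[[0,0,0.004],[0,0,0],1],[[0,0,0.004],[0,0,0],1],[[0,0,0],[0,0,0],1]]}}

```text
clock: 8.65
tool_pos: [0.6419, 0.1002, 0.1166]
orientation: [180.0, -0.1, -146.1]
force: [0.3, -0.2, -0.4]
opening: 0.0157
```

{"op": "servo_tool", "data": {"rows": [[[0,0,0.004],[0,0,0],1],[[0,0,0.004],[0,0,0],1],[[0,0,0.004],[0,0,0],1],[[0,0,0],[0,0,0],1],[[0,0,0],[0,0,0],1]]}}

```text
clock: 9.07
tool_pos: [0.6424, 0.1003, 0.1056]
orientation: [180.0, -0.0, -146.1]
force: [-0.1, -0.3, -1.5]
opening: 0.016
```

{"op": "servo_tool", "data": {"rows": [[[0,0,0.003],[0,0,0],1],[[0,0,0.002],[0,0,0],1],[[0,0,0],[0,0,0],1],[[0,0,0],[0,0,0],1]]}}

```text
clock: 9.4
tool_pos: [0.6425, 0.1004, 0.101]
orientation: [180.0, -0.0, -146.1]
force: [-1.2, -0.7, 0.5]
opening: 0.0162
```

{"op": "servo_tool", "data": {"rows": [[[0,0,0.0015],[0,0,0],1],[[0,0,0],[0,0,0],1],[[0,0,0],[0,0,0],1]]}}

```text
clock: 9.65
tool_pos: [0.6436, 0.1006, 0.1008]
orientation: [-179.9, 0.1, -146.0]
force: [0.3, 0.3, 5.4]
opening: 0.016
```

```bash
python3 look.py 8 wrist side; python3 - <<'E'
import cv2, numpy as np
def c(n,x,y,w,h,k): return cv2.resize(cv2.imread(f"pics/{n}8.png")[y:y+h,x:x+w],None,fx=k,fy=k,interpolation=cv2.INTER_CUBIC)
cv2.imwrite("pics/c8.png",np.hstack([c("wrist",233,190,100,120,4),c("side",185,245,90,120,4)]))
E
```

```text
9.65 [0.6436 0.1006 0.1008] [-179.942     0.1374 -146.0463] 0.016032156002093647 [0.3076 0.2887 5.4253]
```

View pics/c8.png

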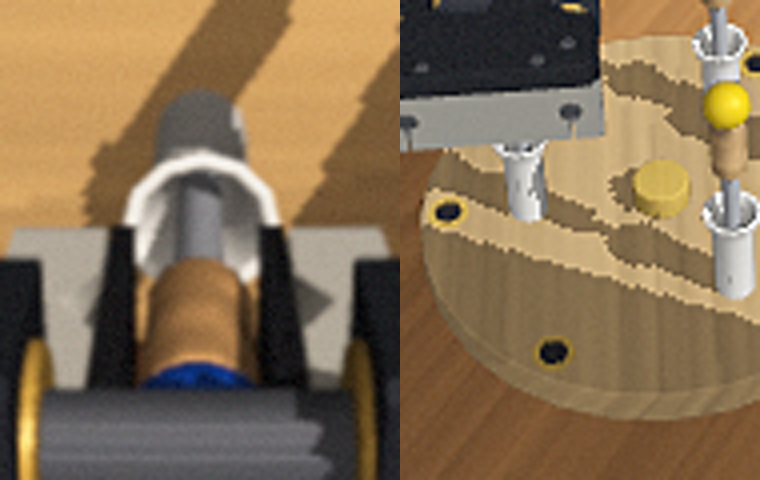

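The push met 5.4 N at TCP z 0.1008, which puts the foot at 41 mm, on the floor. I release and lift straight up.

{"op": "servo_tool", "data": {"rows": [[[0,0,0],[0,0,0],0.7],[[0,0,0],[0,0,0],0.6],[[0,0,0],[0,0,0],0.5],[[0,0,0],[0,0,0],0.5],[[0,0,0],[0,0,0],0.5],[[0,0,-0.005],[0,0,0],0.5],[[0,0,-0.012],[0,0,0],0.5],[[0,0,-0.02],[0,0,0],0.5],[[0,0,-0.02],[0,0,0],0.5],[[0,0,-0.02],[0,0,0],0.5],[[0,0,-0.02],[0,0,0],0.5],[[0,0,-0.015],[0,0,0],0.5],[[0,0,0],[0,0,0],0.5],[[0,0,0],[0,0,0],0.5]]}}

```text
clock: 10.92
tool_pos: [0.6432, 0.1006, 0.2137]
orientation: [-180.0, 0.2, -146.1]
force: [0.3, -0.8, -0.2]
opening: 0.0439
```

```bash
python3 look.py 9 wrist side
```

```text
10.9167 [0.6432 0.1006 0.2137] [-179.9654    0.185  -146.0702] 0.043851021654937386 [ 0.3303 -0.7581 -0.1896]
```

View pics/wrist9.png

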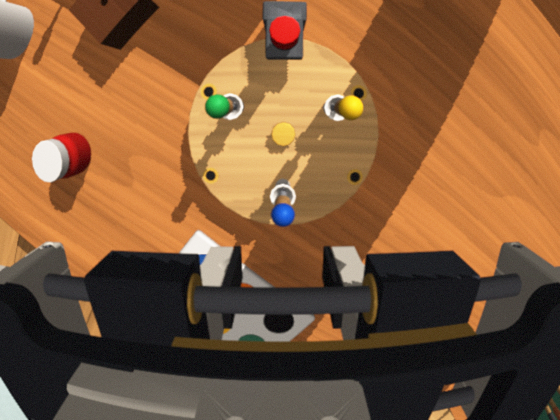

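View pics/side9.png

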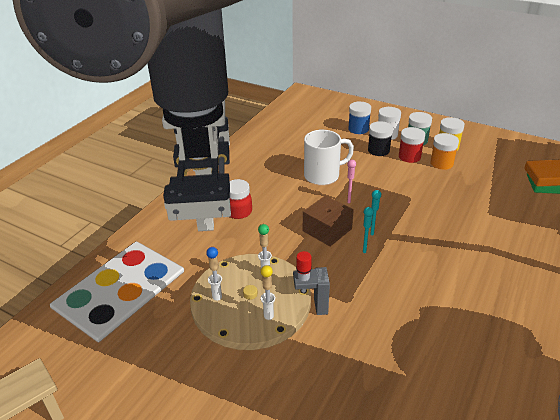

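{"op": "servo_tool", "data": {"rows": [[[0.01,0,0],[0,0,0],0.5],[[0.02,0,0],[0,0,0],0.5],[[0.025,0,0],[0,0,0],0.5],[[0.025,0,0],[0,0,0],0.5],[[0.025,0,0],[0,0,0],0.5],[[0.02,0,0],[0,0,0],0.5],[[0.013,0,0],[0,0,0],0.5],[[0.005,0,0],[0,0,0],0.5],[[0,0,0],[0,0,0],0.5],[[0,0,0],[0,0,0],0.5],[[0,0,0],[0,0,0],0.5],[[0,0,0],[0,0,0],0.5]]}}

```text
clock: 12.02
tool_pos: [0.5246, 0.021, 0.2111]
orientation: [180.0, -0.0, -146.1]
force: [-0.4, 0.1, -0.5]
opening: 0.0438
```

```bash
python3 look.py 10 wrist side; python3 - <<'E'
import cv2, numpy as np
def c(n,x,y,w,h,k): return cv2.resize(cv2.imread(f"pics/{n}10.png")[y:y+h,x:x+w],None,fx=k,fy=k,interpolation=cv2.INTER_CUBIC)
cv2.imwrite("pics/c10.png",np.hstack([c("wrist",235,150,100,140,4),c("side",190,215,100,140,4)]))
E
```

```text
12.0167 [0.5246 0.021  0.2111] [ 179.9986   -0.027  -146.0554] 0.0437852124493171 [-0.3971  0.1116 -0.4513]
```

View pics/wrist10.png

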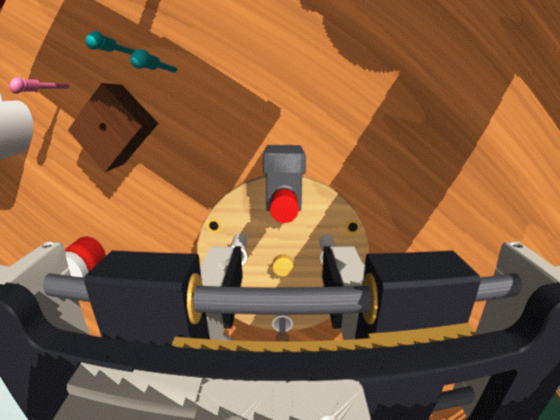

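View pics/c10.png

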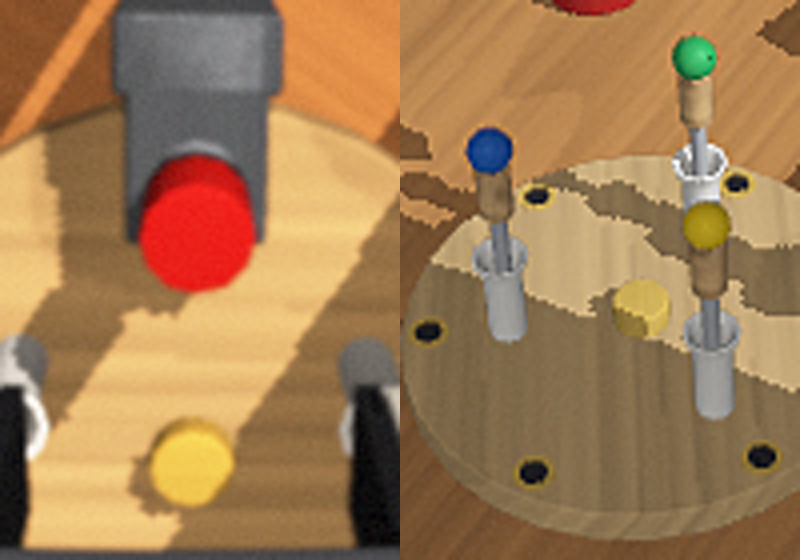

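The blue stick sits as deep as the loaded ones: bead-to-lip is 108 px in the crop against 108 and 106. The knob cap is at about (284,209) in the wrist view.

```bash
python3 - <<'E'
from h import *
np.set_printoptions(precision=4,suppress=True)
w=np.load("w10.npz"); c=(w["K"],w["R"],w["t"]); t=w["tcp"]
y=np.radians(-146.05); tx=np.array([np.cos(y),np.sin(y)]); ty=np.array([np.sin(y),-np.cos(y)])
k=atz("wrist",(283.9,208.9),.12,c); d=(k-t)[:2]; print(k,d@tx,d@ty)
E
```

```text
[0.5234 0.0212 0.12  ] 0.0008266422929548476 0.0007701252902517624
```

{"op": "servo_tool", "data": {"rows": [[[0.0006,0.0005,0.01],[0,0,0],0.5],[[0,0,0.018],[0,0,0],0.5],[[0,0,0.018],[0,0,0],0.5],[[0,0,0.018],[0,0,0],0.5],[[0,0,0.018],[0,0,0],0.5],[[0,0,0.015],[0,0,0],0.5],[[0,0,0.012],[0,0,0],0.5],[[0,0,0.009],[0,0,0],0.5],[[0,0,0.0045],[0,0,0],0.5],[[0,0,0],[0,0,0],0.5],[[0,0,0],[0,0,0],0.5],[[0,0,0],[0,0,0],0.5]]}}

```text
clock: 13.12
tool_pos: [0.5236, 0.0208, 0.0896]
orientation: [-180.0, 0.1, -146.1]
force: [0.4, -0.3, 0.2]
opening: 0.0439
```

```bash
python3 look.py 11 wrist side
```

```text
13.1167 [0.5236 0.0208 0.0896] [-179.9794    0.0624 -146.0665] 0.043881857952560964 [ 0.3692 -0.2974  0.2378]
```

View pics/wrist11.png

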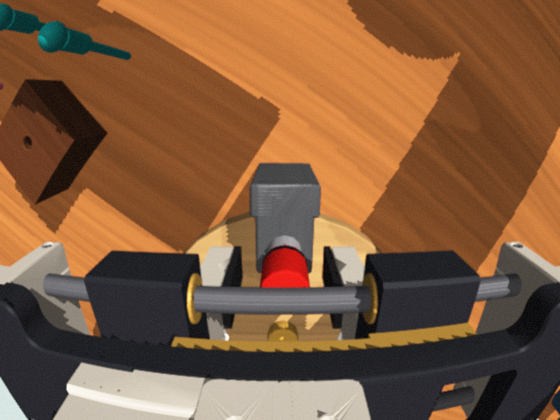

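View pics/side11.png

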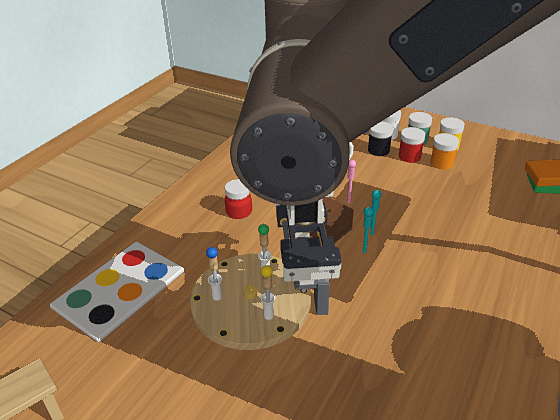

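The knob sits centred between the pads in the wrist view at (285,265). I lower 1 mm and close.

{"op": "servo_tool", "data": {"rows": [[[0,0,0.001],[0,0,0],0.6],[[0,0,0],[0,0,0],0.7],[[0,0,0],[0,0,0],0.85],[[0,0,0],[0,0,0],1],[[0,0,0],[0,0,0],1],[[0,0,0],[0,0,0],1],[[0,0,0],[0,0,0],1],[[0,0,0],[0,0,0],1]]}}

```text
clock: 13.88
tool_pos: [0.5227, 0.0214, 0.0881]
orientation: [179.9, 0.0, -146.1]
force: [-4.2, 5.7, 3.9]
opening: 0.0231
```

{"op": "servo_tool", "data": {"rows": [[[0,0,-0.002],[0,0,0],1],[[0,0,-0.002],[0,0,0],1],[[0,0,-0.002],[0,0,0],1],[[0,0,-0.002],[0,0,0],1],[[0,0,0],[0,0,0],1],[[0,0,0],[0,0,0],1]]}}

```text
clock: 14.38
tool_pos: [0.5225, 0.0214, 0.0951]
orientation: [179.9, -0.0, -146.1]
force: [0.1, 5.5, -7.7]
opening: 0.0234
```

{"op": "servo_tool", "data": {"rows": [[[0,0.0005,-0.002],[0,0,0],1],[[0,0,-0.002],[0,0,0],1],[[0,0,-0.002],[0,0,0],1],[[0,0,-0.001],[0,0,0],1],[[0,0,0],[0,0,0],1],[[0,0,0],[0,0,0],1],[[0,0,0],[0,0,0],1]]}}

```text
clock: 14.97
tool_pos: [0.5225, 0.0214, 0.1027]
orientation: [180.0, -0.0, -146.1]
force: [2.1, 5.2, -10.9]
opening: 0.0228
```

{"op": "servo_tool", "data": {"rows": [[[0,0,-0.001],[0,0,0],1],[[0,0,-0.0005],[0,0,0],1],[[0,0,0],[0,0,0],1],[[0,0,0],[0,0,0],1],[[0,0,0],[0,0,0],1]]}}

```text
clock: 15.38
tool_pos: [0.5225, 0.0214, 0.1041]
orientation: [180.0, -0.0, -146.1]
force: [1.4, 5.4, -11.3]
opening: 0.0233
```

{"op": "servo_tool", "data": {"rows": [[[0,0,-0.0006],[0,0,0],1],[[0,0,0],[0,0,0],1],[[0,0,0],[0,0,0],1],[[0,0,0],[0,0,0],1]]}}

```text
clock: 15.72
tool_pos: [0.5225, 0.0214, 0.1042]
orientation: [179.9, -0.0, -146.1]
force: [2.5, 5.5, -15.8]
opening: 0.0236
```

```bash
python3 look.py 12 wrist side top; python3 - <<'E'
import cv2, numpy as np
def c(n,x,y,w,h,k): return cv2.resize(cv2.imread(f"pics/{n}12.png")[y:y+h,x:x+w],None,fx=k,fy=k,interpolation=cv2.INTER_CUBIC)
cv2.imwrite("pics/c12.png",np.hstack([c("wrist",235,150,100,140,4),c("side",260,225,90,140,4)]))
E
```

```text
15.7167 [0.5225 0.0214 0.1042] [ 179.9431   -0.0194 -146.1047] 0.02355585798475263 [  2.4906   5.5282 -15.7713]
```

View pics/c12.png

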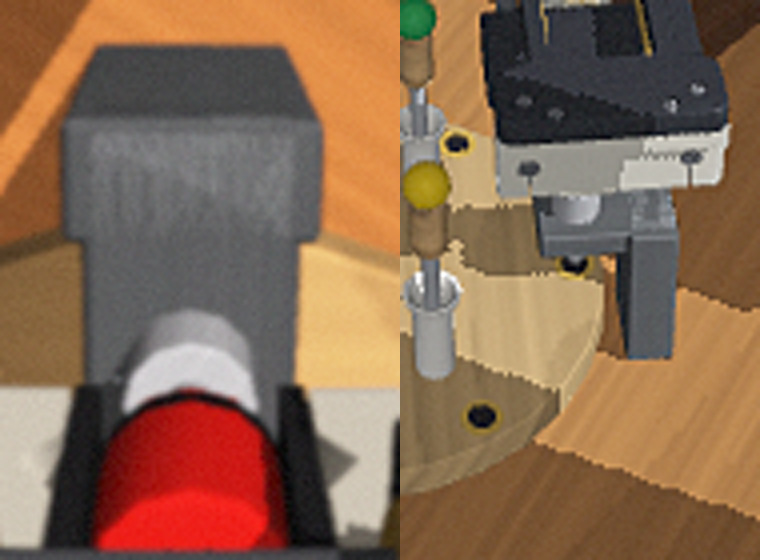

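View pics/side12.png

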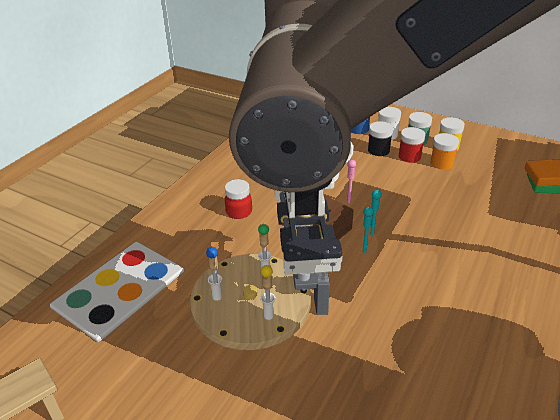

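View pics/top12.png

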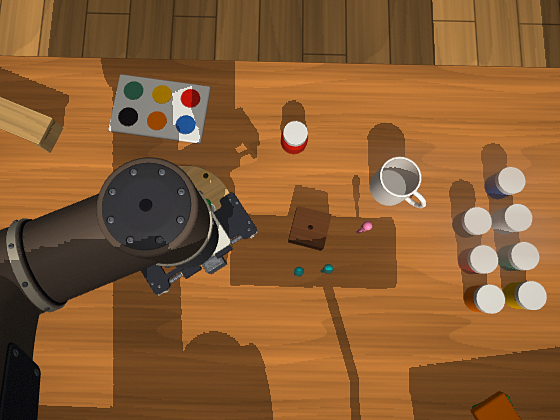

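The plunger is on its stop: force rose to 15.8 N with no further travel, 16.1 mm above where I gripped it. The pin end is visible above the seat hole. One short hold confirms it does not creep.

{"op": "servo_tool", "data": {"rows": [[[0,0,0],[0,0,0],1],[[0,0,0],[0,0,0],1],[[0,0,0],[0,0,0],1],[[0,0,0],[0,0,0],1],[[0,0,0],[0,0,0],1],[[0,0,0],[0,0,0],1],[[0,0,0],[0,0,0],1],[[0,0,0],[0,0,0],1],[[0,0,0],[0,0,0],1],[[0,0,0],[0,0,0],1]]}}

```text
clock: 16.7
tool_pos: [0.5225, 0.0214, 0.1043]
orientation: [179.9, -0.0, -146.1]
force: [3.7, 4.8, -17.1]
opening: 0.0232
```

```bash
python3 - <<'E'
from plant import telemetry,ctrl
o=telemetry.get_obs(); print(o["clock"],o["tool_pos"],o["force"],o["opening"])
if o["force"][2]<-9 and o["tool_pos"][2]>.1035: print(ctrl.close_job())
E
```

```text
16.7 [0.5224815  0.02140918 0.1042597 ] [  3.69964557   4.80642836 -17.06540728] 0.023201830736371384
the job is handed in; nothing more can be done
None
```

The blue-bead stick is in the empty vial and released, and the arm is holding the red knob fully up against its stop. I handed the job in at 16.7 s.

- **Stick:** I lifted it about 165 mm out of the stand and lowered it until the pin met the vial floor, at 5.4 N with the foot at about 41 mm. After release, its bead-to-rim distance in the side picture matched the two loaded sticks (108 px against 108 and 106).
- **Plunger:** I pulled the knob up 16.1 mm until it stopped moving. The downward force on the tool rose from about 11 N to 17 N. It did not creep during a 1 s hold, and the grip stayed closed at 23 mm.
- **Other objects:** the loaded sticks, jar and mug look undisturbed in the last side and top pictures. The arm hides the carousel's sticks in the top one, so the side picture shows those.
- **Disagreements:** the cameras differed by 2–3 mm on the pin's position over the vial, and a closer look inside the rim settled it. A steady sideways force of 5–6 N on the gripped knob remained, and a 0.5 mm shift did not remove it.

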